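# Key the carton stop into the packing rail by feel

## Robot

A 7-joint arm with a two-finger parallel gripper is mounted at the origin on a cart in front of the work surface, level with it; the furniture and walls round the work are solid. World frame = base frame: x ahead of the robot, y to its left, z up, the work surface at z = 0. Lengths are in m, angles in degrees, forces in N, time in s.
With the tool pointing down it reaches from about 0.425 to 0.875 m from the base axis. Payload 4.7 kg.
Tool frame: the origin (TCP) lies on the mounting face of the last link; the fingertips stand 182 mm ahead of it and the grasp point (between the pads) lies 164 mm ahead of it; z points along the fingers, y is the line along which they close (so a half turn about z gives the same grasp; the last joint's range is limited). The gripper opens to 87 mm and grips with 3 to 60 N. Pads are 19 mm wide; open, the fingers measure 117 mm over their backs; the gripper's body (75 mm by 190 mm) begins 51 mm behind the grasp point.
Start: joints at [72.37, 18.392, -4.016, 83.108, 1.295, 78.541, -3.26], TCP at [0.206, -0.617, 0.405] pointing down, gripper open.
Joint ranges: [-163.93, 163.93], [-17.29, 119.83], [-79.2, 71.16], [3.27, 140.29], [-89.18, 269.18], [5.43, 117.66], [-154.24, 154.24]. Speed limits (degrees/s): [147.25, 147.25, 180, 180, 180, 180, 180].

## Interface

Orientations are given as [roll, pitch, yaw] about the fixed x, y, z axes, in that order (R = Rz(yaw) Ry(pitch) Rx(roll)).
In Python, from cell import env gives the robot as it stands.
- The arm moves only by the tool servo_tool, never from a script. Its argument "plan" is a list of rows, each an object with "xyz": the shift along the tool's x, y, z in cm, a list of three; "twist": the turn, a rotation vector about the tool's x, y, z in degrees, a list of three; "jaw": the closure, from 0 (fully open) to 1 (shut). In form: [{"xyz": [x, y, z], "twist": [wx, wy, wz], "jaw": jaw}, ...]. A call has 1 to 10 rows; each row is the pose to reach, as a shift and turn from the pose commanded when the call began, along the tool's axes at that moment; what a row does not reach only later rows make up. A row lasts 1/12 s, in which the tool goes at most 41.7 mm and 7.16 degrees, less where a joint would pass 70% of its speed; a pose out of reach is approached as far as the arm can. A call with a gripper value outside its range is refused whole. The fingers move at their own pace and stop on an object; "newtons" is the grip in N (left out, the last holds). Time passes only in rows, so rows that repeat a pose let the fingers close. It gives the time, the measured TCP pose, the force, the opening and the grip force at its end, in the units of the state.
- env.get_obs(): the state, without advancing time (a new reading comes with each control period).
- env.read_camera(name): name is "scene" or "top" or "wrist"; returns a dict with "img" (420x560x3 uint8, red, green, blue), "camera_matrix" (3x3 intrinsics, pixels), "R" (3x3) and "t" (3): a world point X has camera coordinates R X + t. Camera axes: x right, y down, z forward; pixel columns grow to the right and rows downward; lengths in m; the calibration is good to about 2 mm. The wrist camera is an equidistant fisheye: a pixel r from the principal point sees the ray r / f radians off the axis. A picture is of the moment at which its call begins. There is no depth.
- env.sign_off(): hands the job in; it is judged then, once.
The state is a dict: "time_s": time; "qpos": joint angles; "joint_velocities": joint speeds; "effort": joint torques, N m; "tool_pos": TCP position; "tool_rot": TCP orientation; "force": force on the tool from outside, world axes, zero at the start; "wrist_torque": the same for the moment, N m; "grip_width": finger opening in m; "grasp_force": force on a finger pad.
Only numpy, scipy, OpenCV 4.12 (cv2) and the standard library are available. Lean on these libraries where they do the work, as an engineer would, in place of code of your own. Each camera call takes 0.05 s, during which the arm holds its last target. There are 200 camera calls.

## Task

Set the carton stop on the packing rail: pick up the loose stop, stand it behind the rail, and reach its tooth in under the rail's cap until it rests lightly on the sprung strip hidden there, at the left end of the opening. Then slide it gently to the right along the strip, feeling for the hidden keyway; where the tooth drops in, stop sliding, seat the tooth fully home and leave the stop standing upright on its own. Never force the stop against the rail, and leave the tape roll, the jar and the cap tub where they stand.

Things in the scene. Friction and masses are not known exactly. Their poses are not given: they have to be found in the camera images.
- rail: Fixed packing rail: low grey and aluminium fence 340 mm long (its y axis), 43 mm high (47 over bolt heads). Origin: mid-length, on the table; x points away from the robot to the rail's back, y left, z up. Two solid grey end housings (|y| 78 to 170 mm, x -26 to 20 mm) bound a 156 mm wide opening in its back, roofed by a flat cap. Stop and rail may not press on each other with over 15 N.
- cap_edge (a point): Middle of the cap's back top edge: 24 mm behind the rail's origin line (rail x = +24 mm), 43 mm above the table. The cap is 5 mm thick, its underside 38 mm above the table; the opening below it faces the back (+x). Axes as the rail's.
- strip_face (a point): Resting plane of the back face of the dark steel strip hidden under the cap (rail x = 0, y = 0, 20 mm up; strip 6 to 34 mm above the table); axes as the rail's. Sprung: yields to -x up to 4 mm (1.5 N to start, 7.5 N at 4 mm), then solid. One upright keyway in it, open to +x, 15.5 mm wide, 12 mm deep, mouth rounded; its middle is somewhere in y = +38 to -45 mm, not measured.
- stop: Loose carton stop, about 0.3 kg. Origin: underside, below the middle of the grip bar; z up, tooth along -x. Foot x -18 to +32, 48 wide (y), 6 mm thick. Aluminium grip bar 16 (x) by 28 mm (y), top at 112 mm; grip it across the 16 mm at 75 to 105 mm height, to stay above the rail's cap. In use its x axis is parallel to the rail's, so the tooth points from behind the rail towards the robot.
- tooth_tip (a point): Foremost point of the stop's steel tooth, 50 mm along -x from the grip bar's middle, 21 mm above the underside; axes as the stop's. Tooth 11 mm wide (y), 14 to 28 mm above the underside, with a round end. Fully home, it is about 12 mm past the strip's resting face.
- tape_roll: Bystander: brown tape roll, 110 mm across, 48 mm high; origin under its centre.
- jar: Bystander: clear jar of white contents with a dark lid, 90 mm across, 140 mm high; origin under its centre.
- cap_tub: Bystander: open white tub of caps, 116 mm across, 68 mm high; origin under its centre.

How it is judged:
By the outcome, as a careful person would: the job done as asked, in the order asked, and still so for the second after the job is handed in, with the robot touching nothing.
It also fails if it takes over 72 s, if anything falls off the work surface, if the arm or the gripper's body presses on something with over 40 N, if the wrist force passes 120 N, or if a joint passes its speed limit or range.

## Working session

There is one attempt and no reset: what is moved stays moved. The work goes in short steps, Python scripts to look and compute and a tool call to move; the robot and the scene stay as the last step left them, time stands still between calls to the robot, and variables do not carry over. Pictures are saved under pics/ and viewed, at most 10 in all, crops included, and the job is handed in when it is done.

Besides the shell and the picture viewer there is one more tool, called after "Call:" as name(argument=value, ...), one argument or row to a line, values as JSON. servo_tool: Moves the arm, as the interface text tells. Its arguments: {"type":"object","properties":{"plan":{"type":"array","items":{"type":"object","properties":{"xyz":{"type":"array","items":{"type":"number"}},"twist":{"type":"array","items":{"type":"number"}},"jaw":{"type":"number"}}}},"newtons":{"type":"number"}},"required":["plan"]}

```bash
mkdir -p pics; ls; cat > h.py <<'E'
import numpy as np,cv2,pickle
from cell import env
def snap(n,f):
    c=env.read_camera(n); cv2.imwrite('pics/'+f+'.png',c['img'][:,:,::-1]); pickle.dump(c,open('pics/'+f+'.pkl','wb')); return c
def ray(c,u,v):
    K=np.array(c['camera_matrix']);R=np.array(c['R']);t=np.array(c['t'])
    d=np.linalg.solve(K,[u,v,1]); return -R.T@t, R.T@d
def at(c,u,v,z):
    o,d=ray(c,u,v); return o+d*(z-o[2])/d[2]
def proj(c,X):
    p=np.array(c['camera_matrix'])@(np.array(c['R'])@np.array(X)+np.array(c['t'])); return p[:2]/p[2]
def load(f): return pickle.load(open('pics/'+f+'.pkl','rb'))
E
python3 - <<'E'
from h import *
a=snap('top','top1');b=snap('scene','sc1')
im=np.hstack([a['img'],b['img']])[:,:,::-1]
o=env.get_obs();print({k:np.round(v,3) for k,v in o.items()})
for c in(a,b):print(-np.array(c['R']).T@c['t'],np.array(c['R'])[2],c['camera_matrix'][0][0])
E
```

```text
pics
{'time_s': np.float64(0.1), 'qpos': array([72.371, 18.433, -4.015, 83.168,  1.294, 78.541, -3.26 ]), 'joint_velocities': array([ 0.034, -0.137, -0.039, -0.215,  0.01 , -0.056,  0.02 ]), 'effort': array([-1.0000e-03, -4.9257e+01, -4.0600e-01, -3.1340e+01, -6.4000e-02,
        3.9000e-02,  0.0000e+00]), 'tool_pos': array([ 0.205, -0.616,  0.404]), 'tool_rot': array([-1.79903e+02,  5.00000e-03,  1.84380e+01]), 'force': array([ 0.588, -0.337, -0.506]), 'wrist_torque': array([-0.005,  0.004, -0.031]), 'grasp_force': np.float64(0.0), 'grip_width': np.float64(0.087)}
[0.33340429 0.0540156  1.36657074] [ 0.1579766   0.00385006 -0.98743535] 414.42780573512556
[ 1.17873145 -1.04248813  0.90298419] [-0.41588363  0.72990351 -0.54247735] 499.6068262099544
```

View pics/top1.png

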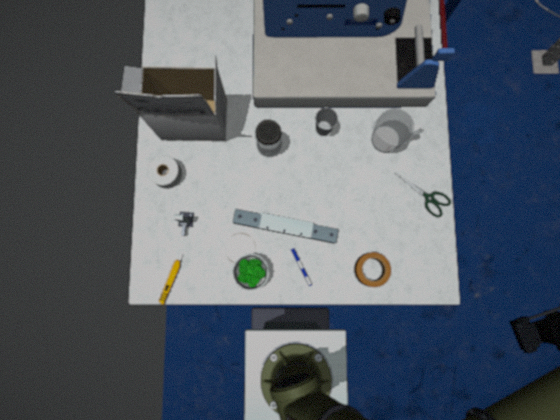

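View pics/sc1.png

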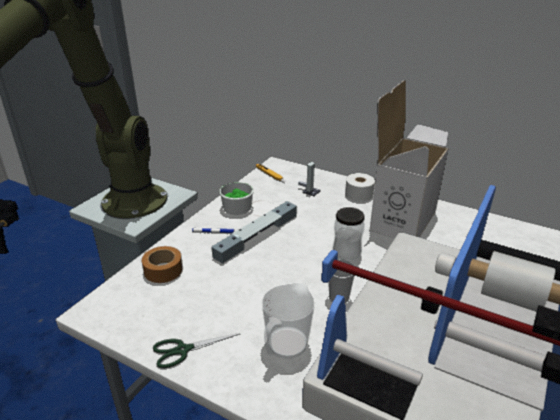

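The top view shows the rail running (234,217)–(338,233), with the stop at about (186,220). The cap tub is at (252,270), the tape roll at (373,268) and the jar at (268,137). I'll enlarge the rail and the stop.

```bash
python3 - <<'E'
from h import *
a=load('top1');b=load('sc1')
x=cv2.resize(a['img'][195:250,165:345],None,fx=4.44,fy=4.44,interpolation=3)[:300]
y=cv2.resize(b['img'][155:265,205:325],None,fx=5,fy=5,interpolation=3)
y=cv2.resize(b['img'][155:260,205:325],(600,525)) if 0 else y
cv2.imwrite('pics/c1.png',x[:,:,::-1]);cv2.imwrite('pics/c2.png',y[:,:,::-1]);print(x.shape,y.shape)
E
```

```text
(244, 799, 3) (550, 600, 3)
```

View pics/c1.png

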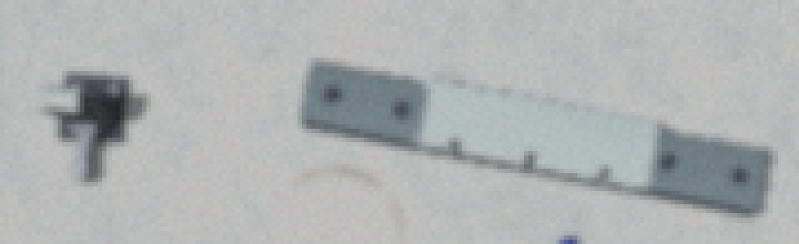

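View pics/c2.png

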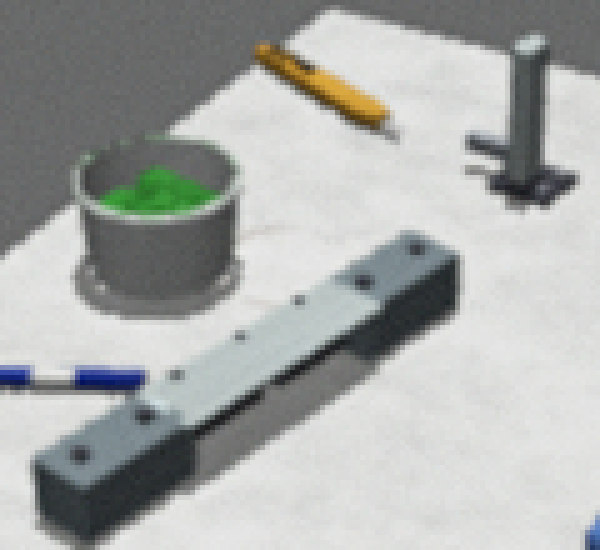

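```bash
python3 - <<'E'
from h import *
a=load('top1');b=load('sc1')
A=lambda u,v,z:at(a,u/4.444+165-.4,v/4.444+195-.4,z)
B=lambda u,v,z:at(b,u/5+205-.4,v/5+155-.4,z)
def pr(n,p):print(n,np.round(p*1000))
for n,P in(('top',{'LB':(312,62),'LF':(304,123),'RB':(771,149),'RF':(756,208)}),):
  L={k:A(*v,.043) for k,v in P.items()}
  for k in L: pr(k,L[k])
  l=(L['LB']+L['LF'])/2;r=(L['RB']+L['RF'])/2
  print('len',np.linalg.norm(l-r),'width',np.linalg.norm(L['LB']-L['LF']),'mid',(l+r)/2)
  d=l-r;print('yaw top',np.degrees(np.arctan2(-d[0],d[1])))
pts={'RB':(85,490),'RF':(36,460),'LB':(460,255),'LF':(410,232)}
L={k:B(*v,.043) for k,v in pts.items()}
for k in L:pr('s'+k,L[k])
l=(L['LB']+L['LF'])/2;r=(L['RB']+L['RF'])/2;d=l-r
print('len',np.linalg.norm(d),'mid',(l+r)/2,'yaw',np.degrees(np.arctan2(-d[0],d[1])))
for k,v in {'b1':(333,94),'b2':(402,110),'b3':(669,160),'b4':(740,175)}.items(): pr(k,A(*v,.047))
for k,v in {'b1':(417,247),'b2':(363,282),'b3':(144,415),'b4':(80,455)}.items(): pr('s'+k,B(*v,.047))
pr('stop top s',B(531,42,.112));pr('stop tip s',B(468,141,.025))
pr('stop top t',A(52,97,.112));pr('tip t',A(91,180,.021))
for k,v in {'f1':(62,138),'f2':(68,73),'f3':(128,75),'f4':(124,140)}.items(): pr(k,A(*v,.006))
E
```

```text
LB [533. 192.  43.]
LF [488. 197.  43.]
RB [ 469. -140.   43.]
RF [ 427. -128.   43.]
len 0.33457656860909335 width 0.04489945157713899 mid [0.47934911 0.0303924  0.043     ]
yaw top -10.816458958677531
sRB [ 473. -141.   43.]
sRF [ 432. -131.   43.]
sLB [539. 188.  43.]
sLF [496. 197.  43.]
len 0.3350329625569392 mid [0.48513525 0.02820294 0.043     ] yaw -11.160894070106286
b1 [509. 176.  47.]
b2 [497. 126.  47.]
b3 [461. -66.  47.]
b4 [ 450. -117.   47.]
sb1 [513. 177.  47.]
sb2 [503. 123.  47.]
sb3 [464. -68.  47.]
sb4 [ 455. -119.   47.]
stop top s [501. 361. 112.]
stop tip s [457. 354.  25.]
stop top t [499. 363. 112.]
tip t [449. 355.  21.]
f1 [482. 381.   6.]
f2 [531. 378.   6.]
f3 [529. 333.   6.]
f4 [480. 335.   6.]
```

```bash
cat >> h.py <<'E'
from scipy.spatial.transform import Rotation as Rn
O=np.array([.485,.029,0]); YAW=-11.
def rail(x,y,z,O=O,yaw=YAW): return O+Rn.from_euler('z',yaw,degrees=True).apply(np.array([x,y,z])/1000)
def mv(p,yaw,frm=None):
    if frm is None: o=env.get_obs(); frm=(o['tool_pos'],Rn.from_euler('xyz',o['tool_rot'],degrees=True))
    T=Rn.from_euler('xyz',[180,0,yaw],degrees=True)
    print('xyz cm',np.round(frm[1].inv().apply(np.array(p)-frm[0])*100,2),'twist',np.round((frm[1].inv()*T).as_rotvec(degrees=True),2)); return (np.array(p),T)
E
python3 - <<'E'
from h import *
a=load('top1')
print('jar',at(a,268,128,.14),at(a,268,146,.0),'tub',at(a,251,270,.068))
f=mv([.55,-.1,.4],70)
mv([.5,.361,.4],90,f)
E
```

```text
jar [0.76991953 0.08321297 0.14      ] [0.75554646 0.08639689 0.        ] tub [0.33681362 0.13650271 0.068     ]
xyz cm [ 49.02 -38.1    0.44] twist [-9.000e-02 -4.000e-02 -5.156e+01]
xyz cm [ 41.61 -20.47  -0.  ] twist [  0.   0. -20.]
```

Call:
servo_tool(
  plan=[
    {"xyz": [49, -38.1, 0.4], "twist": [0, 0, -51.6], "jaw": 0},
    {"xyz": [49, -38.1, 0.4], "twist": [0, 0, -51.6], "jaw": 0},
    {"xyz": [49, -38.1, 0.4], "twist": [0, 0, -51.6], "jaw": 0},
    {"xyz": [49, -38.1, 0.4], "twist": [0, 0, -51.6], "jaw": 0},
    {"xyz": [49, -38.1, 0.4], "twist": [0, 0, -51.6], "jaw": 0},
    {"xyz": [49, -38.1, 0.4], "twist": [0, 0, -51.6], "jaw": 0},
    {"xyz": [49, -38.1, 0.4], "twist": [0, 0, -51.6], "jaw": 0},
    {"xyz": [49, -38.1, 0.4], "twist": [0, 0, -51.6], "jaw": 0},
    {"xyz": [49, -38.1, 0.4], "twist": [0, 0, -51.6], "jaw": 0},
    {"xyz": [49, -38.1, 0.4], "twist": [0, 0, -51.6], "jaw": 0},
  ],
)

```text
time_s: 0.93
tool_pos: [0.4372, -0.268, 0.4019]
tool_rot: [-180.0, 0.0, 70.0]
force: [-0.0, -0.2, 0.3]
grip_width: 0.0869
grasp_force: 0.0
```

```bash
python3 - <<'E'
from h import *
o=env.get_obs();print(o['qpos'],o['tool_pos'],o['tool_rot'])
mv([.5,.361,.4],90)
E
```

```text
[ 53.40502973   2.94634233 -25.57402351 101.79962299   1.33848904
  75.55480185   7.5551377 ] [ 0.43721747 -0.26801541  0.40188496] [-1.79987919e+02  2.33185396e-02  7.00287799e+01]
xyz cm [ 61.26 -15.58   0.17] twist [ -0.02   0.02 -19.97]
```

Call:
servo_tool(
  plan=[
    {"xyz": [61.3, -15.6, 0.2], "twist": [0, 0, -20], "jaw": 0},
    {"xyz": [61.3, -15.6, 0.2], "twist": [0, 0, -20], "jaw": 0},
    {"xyz": [61.3, -15.6, 0.2], "twist": [0, 0, -20], "jaw": 0},
    {"xyz": [61.3, -15.6, 0.2], "twist": [0, 0, -20], "jaw": 0},
    {"xyz": [61.3, -15.6, 0.2], "twist": [0, 0, -20], "jaw": 0},
    {"xyz": [61.3, -15.6, 0.2], "twist": [0, 0, -20], "jaw": 0},
    {"xyz": [61.3, -15.6, 0.2], "twist": [0, 0, -20], "jaw": 0},
    {"xyz": [61.3, -15.6, 0.2], "twist": [0, 0, -20], "jaw": 0},
    {"xyz": [61.3, -15.6, 0.2], "twist": [0, 0, -20], "jaw": 0},
    {"xyz": [61.3, -15.6, 0.2], "twist": [0, 0, -20], "jaw": 0},
  ],
)

```text
time_s: 1.77
tool_pos: [0.4774, 0.1465, 0.4008]
tool_rot: [180.0, 0.1, 90.0]
force: [1.0, 0.6, -1.0]
grip_width: 0.087
grasp_force: 0.0
```

```bash
python3 - <<'E'
from h import *
o=env.get_obs();print(o['qpos'],o['tool_pos'],o['tool_rot'])
mv([.5,.361,.38],90)
E
```

```text
[ 30.73705066   2.74265557 -51.6862337  102.88353578   2.29832628
  75.41063575 -21.48565247] [0.47741398 0.14654324 0.40076415] [1.79959260e+02 6.20837143e-02 9.00101685e+01]
xyz cm [21.45  2.26  2.05] twist [0.04 0.06 0.01]
```

Call:
servo_tool(
  plan=[
    {"xyz": [21.5, 2.3, 2], "twist": [0, 0, 0], "jaw": 0},
    {"xyz": [21.5, 2.3, 2], "twist": [0, 0, 0], "jaw": 0},
    {"xyz": [21.5, 2.3, 2], "twist": [0, 0, 0], "jaw": 0},
    {"xyz": [21.5, 2.3, 2], "twist": [0, 0, 0], "jaw": 0},
    {"xyz": [21.5, 2.3, 2], "twist": [0, 0, 0], "jaw": 0},
    {"xyz": [21.5, 2.3, 2], "twist": [0, 0, 0], "jaw": 0},
    {"xyz": [21.5, 2.3, 2], "twist": [0, 0, 0], "jaw": 0},
    {"xyz": [21.5, 2.3, 2], "twist": [0, 0, 0], "jaw": 0},
  ],
)

```text
time_s: 2.43
tool_pos: [0.5005, 0.3598, 0.38]
tool_rot: [-179.9, 0.1, 90.1]
force: [0.7, -0.7, 0.4]
grip_width: 0.087
grasp_force: 0.0
```

```bash
python3 - <<'E'
from h import *
o=env.get_obs();print(o['qpos'],o['tool_pos'],o['tool_rot'])
c=snap('wrist','w1');print(c['camera_matrix'])
cv2.imwrite('pics/w1.png',cv2.resize(c['img'][:,:,::-1],(800,600),interpolation=3))
E
```

```text
[  4.57898427  23.80996351 -55.09642159  88.66138347  19.75285815
  77.99881263 -52.26351851] [0.50050521 0.35982643 0.37996279] [-1.79911425e+02  5.22538905e-02  9.01326562e+01]
[[325.1922621    0.         275.10496024]
 [  0.         325.1922621  208.14787758]
 [  0.           0.           1.        ]]
```

View pics/w1.png

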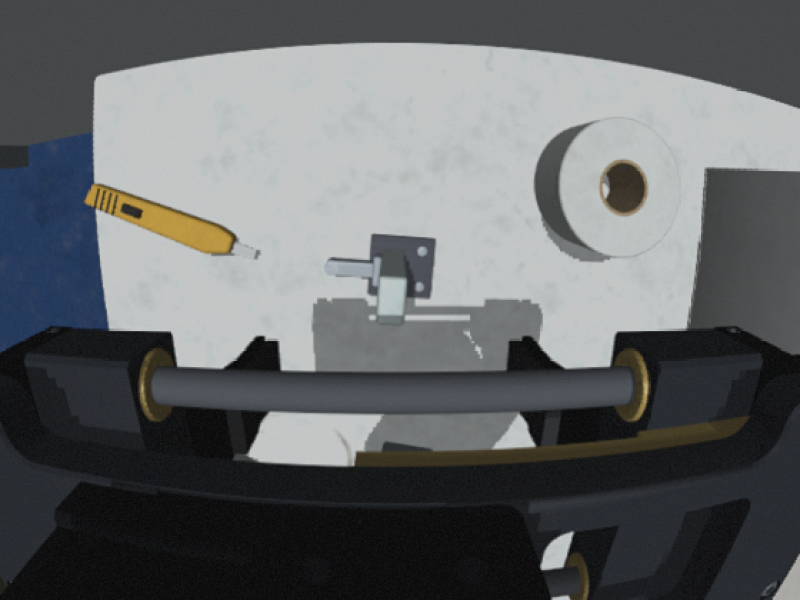

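The wrist view shows the stop with its bar top around (391,297), tooth tip at (325,267), and foot corners at (372,234), (436,240) and (431,298).

```bash
cat >> h.py <<'E'
def wat(c,u,v,z):
    K=np.array(c['camera_matrix']);R=np.array(c['R']);t=np.array(c['t'])
    q=np.array([u-K[0,2],v-K[1,2]]);r=np.hypot(*q);th=r/K[0,0]
    d=R.T@np.array([*(np.sin(th)*q/r),np.cos(th)]);o=-R.T@t
    return o+d*(z-o[2])/d[2]
E
python3 - <<'E'
from h import *
c=load('w1');s=1.4286
for n,p in {'top':(391,298,.112),'t1':(379,276,.112),'t2':(406,277,.112),'t3':(403,321,.112),'t4':(377,319,.112),'tip':(325,267,.021),'tb':(373,269,.021),'f1':(372,234,.006),'f2':(436,240,.006),'f3':(431,298,.006)}.items():
    print(n,np.round(1000*wat(c,p[0]/s,p[1]/s,p[2]),1))
E
```

```text
top [500.5 364.2 112. ]
t1 [493.9 376.6 112. ]
t2 [508.6 376.  112. ]
t3 [507.2 350.9 112. ]
t4 [492.7 352.1 112. ]
tip [450.7 364.6  21. ]
tb [486.6 363.   21. ]
f1 [485.3 387.4   6. ]
f2 [534.4 383.    6. ]
f3 [531.4 337.    6. ]
```

```bash
python3 - <<'E'
from h import *
f=mv([.5005,.364,.261],86.3)
E
```

```text
xyz cm [ 0.57 -0.06 11.92] twist [-0.03  0.1   3.69]
```

Call:
servo_tool(
  newtons=20,
  plan=[
    {"xyz": [0.6, 0, 3], "twist": [0, 0, 3.7], "jaw": 0},
    {"xyz": [0.6, 0, 6], "twist": [0, 0, 3.7], "jaw": 0},
    {"xyz": [0.6, 0, 9], "twist": [0, 0, 3.7], "jaw": 0},
    {"xyz": [0.6, 0, 11.9], "twist": [0, 0, 3.7], "jaw": 0},
    {"xyz": [0.6, 0, 11.9], "twist": [0, 0, 3.7], "jaw": 0},
    {"xyz": [0.6, 0, 11.9], "twist": [0, 0, 3.7], "jaw": 0.6},
    {"xyz": [0.6, 0, 11.9], "twist": [0, 0, 3.7], "jaw": 0.9},
    {"xyz": [0.6, 0, 11.9], "twist": [0, 0, 3.7], "jaw": 1},
    {"xyz": [0.6, 0, 11.9], "twist": [0, 0, 3.7], "jaw": 1},
    {"xyz": [0.6, 0, 11.9], "twist": [0, 0, 3.7], "jaw": 1},
  ],
)

```text
time_s: 3.32
tool_pos: [0.5012, 0.3659, 0.2634]
tool_rot: [179.9, -0.1, 86.3]
force: [-0.6, 0.3, -0.3]
grip_width: 0.0614
grasp_force: 0.0
```

```bash
python3 - <<'E'
from h import *
o=env.get_obs();print(o['qpos'],o['tool_pos'],o['tool_rot'],o['grip_width'],o['grasp_force'],o['force'])
E
```

```text
[  1.07811191  29.76310668 -51.10272238  95.46447436  24.9311302
  66.73719098 -60.04003285] [0.50123038 0.3659031  0.26338322] [ 1.79868531e+02 -6.71843305e-02  8.63227129e+01] 0.06140928452534591 0.0 [-0.60584213  0.3007438  -0.31565541]
```

Call:
servo_tool(
  plan=[
    {"xyz": [0, 0, 0], "twist": [0, 0, 0], "jaw": 1},
    {"xyz": [0, 0, 0], "twist": [0, 0, 0], "jaw": 1},
    {"xyz": [0, 0, 0], "twist": [0, 0, 0], "jaw": 1},
    {"xyz": [0, 0, 0], "twist": [0, 0, 0], "jaw": 1},
    {"xyz": [0, 0, 0], "twist": [0, 0, 0], "jaw": 1},
    {"xyz": [0, 0, 0], "twist": [0, 0, 0], "jaw": 1},
    {"xyz": [0, 0, 0], "twist": [0, 0, 0], "jaw": 1},
    {"xyz": [0, 0, 0], "twist": [0, 0, 0], "jaw": 1},
    {"xyz": [0, 0, 0], "twist": [0, 0, 0], "jaw": 1},
    {"xyz": [0, 0, 0], "twist": [0, 0, 0], "jaw": 1},
  ],
)

```text
time_s: 4.15
tool_pos: [0.5006, 0.3656, 0.2614]
tool_rot: [-180.0, 0.0, 86.3]
force: [0.2, -0.2, -0.9]
grip_width: 0.0161
grasp_force: 20.0
```

```bash
python3 - <<'E'
from h import *
f=mv([.515,.35,.335],86.3)
f=mv(rail(85,62,335),79,f)
E
```

```text
xyz cm [-1.47  1.53 -7.36] twist [-0.04  0.02  0.05]
xyz cm [-27.16   8.3   -0.  ] twist [ 0.  -0.   7.3]
```

Call:
servo_tool(
  plan=[
    {"xyz": [0, 0, -1.5], "twist": [0, 0, 0], "jaw": 1},
    {"xyz": [0, 0, -4], "twist": [0, 0, 0], "jaw": 1},
    {"xyz": [-0.7, 0.8, -6], "twist": [0, 0, 0], "jaw": 1},
    {"xyz": [-1.5, 1.5, -7.4], "twist": [0, 0, 0], "jaw": 1},
    {"xyz": [-4.5, 2.4, -7.4], "twist": [0, 0, 1], "jaw": 1},
    {"xyz": [-7.5, 3.3, -7.4], "twist": [0, 0, 2], "jaw": 1},
    {"xyz": [-11.5, 4.5, -7.4], "twist": [0, 0, 3], "jaw": 1},
    {"xyz": [-15.5, 5.7, -7.4], "twist": [0, 0, 4], "jaw": 1},
    {"xyz": [-19.5, 7, -7.4], "twist": [0, 0, 5], "jaw": 1},
    {"xyz": [-22.5, 8, -7.4], "twist": [0, 0, 6], "jaw": 1},
  ],
)

```text
time_s: 4.98
tool_pos: [0.5672, 0.1309, 0.3361]
tool_rot: [179.9, 0.2, 80.1]
force: [1.2, -0.2, -2.6]
grip_width: 0.0161
grasp_force: 20.0
```

```bash
python3 - <<'E'
from h import *
print(env.get_obs()['force'],env.get_obs()['qpos'])
f=mv(rail(85,62,335),79)
E
```

```text
[ 1.21495999 -0.16626525 -2.55027523] [ 26.44797312  19.42810084 -50.45711029  96.82172932  15.89910208
  71.25144161 -37.53017742]
xyz cm [-5.42  2.27  0.13] twist [0.06 0.16 1.06]
```

Call:
servo_tool(
  plan=[
    {"xyz": [-2.5, 1.2, 0], "twist": [0, 0, 1], "jaw": 1},
    {"xyz": [-4.5, 2.0, 0], "twist": [0, 0, 1], "jaw": 1},
    {"xyz": [-5.4, 2.3, 0], "twist": [0, 0, 1], "jaw": 1},
    {"xyz": [-5.4, 2.3, 0], "twist": [0, 0, 1], "jaw": 1},
    {"xyz": [-5.4, 2.3, 0], "twist": [0, 0, 1], "jaw": 1},
  ],
)

```text
time_s: 5.4
tool_pos: [0.5797, 0.0794, 0.3359]
tool_rot: [-180.0, -0.1, 79.3]
force: [-0.1, 1.0, -2.3]
grip_width: 0.0159
grasp_force: 20.0
```

```bash
python3 - <<'E'
from h import *
o=env.get_obs();print(o['tool_pos'],o['tool_rot'],o['force'])
c=snap('wrist','w2');b=snap('scene','sc2')
cv2.imwrite('pics/w2.png',cv2.resize(c['img'][:,:,::-1],(800,600),interpolation=3))
E
```

```text
[0.57966831 0.079376   0.33591917] [-1.79976240e+02 -5.04269862e-02  7.93188078e+01] [-0.06140773  1.0140087  -2.27386243]
```

View pics/w2.png

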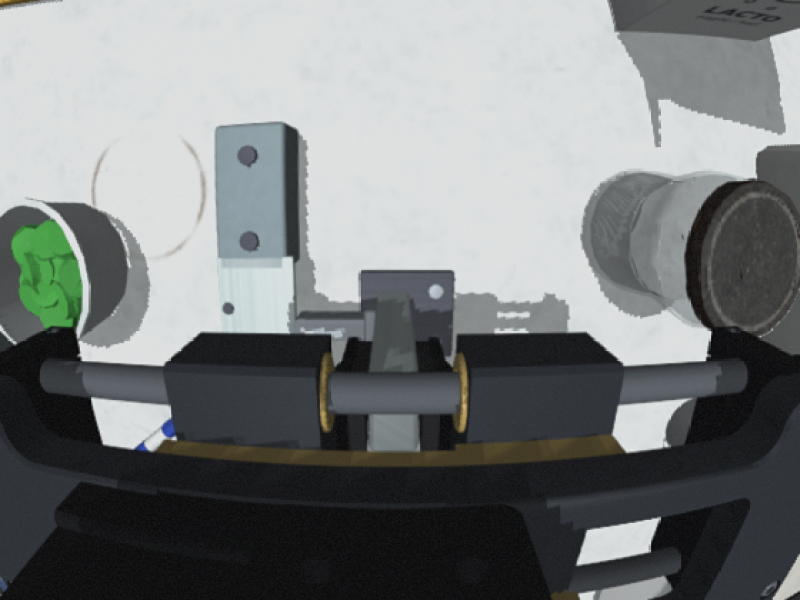

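```bash
python3 - <<'E'
from h import *
c=load('w2');s=1.4286
for n,p in {'endF':(217,127,.043),'endB':(284,123,.043),'inF':(218,257,.043),'inB':(286,258,.043),'capB':(295,258,.043),'capB2':(295,308,.043),'bolt1':(247,155,.047),'bolt2':(249,241,.047),'tip?':(290,323,.021+.0745),'footFL':(361,271,.0805),'footBL':(453,271,.0805)}.items():
    X=wat(c,p[0]/s,p[1]/s,p[2]); r=Rn.from_euler('z',11,degrees=True).apply(X-O)*1000
    print(n,np.round(1000*X,1),'rail',np.round(r,1))
E
```

```text
endF [495.5 203.   43. ] rail [-22.9 172.8  43. ]
endB [537.3 194.4  43. ] rail [ 19.7 172.3  43. ]
inF [478.2 124.1  43. ] rail [-24.8  92.1  43. ]
inB [521.6 114.5  43. ] rail [19.6 90.9 43. ]
capB [527.1 113.4  43. ] rail [25.2 90.9 43. ]
capB2 [519.8  82.9  43. ] rail [23.8 59.6 43. ]
bolt1 [512.3 180.4  47. ] rail [ -2.1 153.9  47. ]
bolt2 [502.3 129.7  47. ] rail [ -2.3 102.2  47. ]
tip? [529.5  87.9  95.5] rail [32.4 66.4 95.5]
footFL [568.8 104.6  80.5] rail [67.8 90.2 80.5]
footBL [615.6  95.8  80.5] rail [115.5  90.5  80.5]
```

Call:
servo_tool(
  plan=[
    {"xyz": [0, 0, 2], "twist": [0, 0, 0], "jaw": 1},
    {"xyz": [0, 0, 4], "twist": [0, 0, 0], "jaw": 1},
    {"xyz": [0, 0, 5.5], "twist": [0, 0, 0], "jaw": 1},
    {"xyz": [0, 0, 6.5], "twist": [0, 0, 0], "jaw": 1},
    {"xyz": [0, 0, 7.1], "twist": [0, 0, 0], "jaw": 1},
    {"xyz": [0, 0, 7.3], "twist": [0, 0, 0], "jaw": 1},
    {"xyz": [0, 0, 7.3], "twist": [0, 0, 0], "jaw": 1},
    {"xyz": [0, 0, 7.3], "twist": [0, 0, 0], "jaw": 1},
  ],
)

```text
time_s: 6.17
tool_pos: [0.5803, 0.0794, 0.2636]
tool_rot: [179.9, -0.0, 79.4]
force: [-0.4, 0.0, -4.0]
grip_width: 0.0156
grasp_force: 20.0
```

```bash
cat >> h.py <<'E'
def st():
    o=env.get_obs();R=Rn.from_euler('z',-YAW,degrees=True)
    print('rail pos',np.round(R.apply(o['tool_pos']-O)*1000,2),'F',np.round(R.apply(o['force']),2),'M',np.round(R.apply(o['wrist_torque']),3),'rot',np.round(o['tool_rot'],2),'t',o['time_s'],'w',round(o['grip_width'],4))
E
python3 -c "
from h import *
st();mv(rail(58,67.5,262.4),79)"
```

```text
rail pos [ 83.88  67.7  263.6 ] F [-0.37 -0.05 -4.03] M [-0.016 -0.111  0.013] rot [ 1.7992e+02 -3.0000e-02  7.9370e+01] t 6.1667 w 0.0156
xyz cm [-0.   -2.59  0.12] twist [ 0.08 -0.03  0.37]
```

Call:
servo_tool(
  plan=[
    {"xyz": [0, -0.6, 0.05], "twist": [0, 0, 0.3], "jaw": 1},
    {"xyz": [0, -1.2, 0.1], "twist": [0, 0, 0.3], "jaw": 1},
    {"xyz": [0, -1.8, 0.1], "twist": [0, 0, 0.3], "jaw": 1},
    {"xyz": [0, -2.3, 0.1], "twist": [0, 0, 0.3], "jaw": 1},
    {"xyz": [0, -2.7, 0.1], "twist": [0, 0, 0.3], "jaw": 1},
    {"xyz": [0, -2.8, 0.1], "twist": [0, 0, 0.3], "jaw": 1},
    {"xyz": [0, -2.8, 0.1], "twist": [0, 0, 0.3], "jaw": 1},
    {"xyz": [0, -2.8, 0.1], "twist": [0, 0, 0.3], "jaw": 1},
  ],
)

```text
time_s: 6.83
tool_pos: [0.5525, 0.0839, 0.2619]
tool_rot: [180.0, 0.0, 79.0]
force: [0.3, 0.0, -3.8]
grip_width: 0.0157
grasp_force: 20.0
```

```bash
python3 -c "
from h import *
st()"
```

```text
rail pos [ 55.79  66.76 261.87] F [ 0.3   0.08 -3.84] M [-0.041 -0.077 -0.06 ] rot [1.7997e+02 1.0000e-02 7.9020e+01] t 6.8333 w 0.0157
```

Call:
servo_tool(
  plan=[
    {"xyz": [0, -0.1, -0.03], "twist": [0, 0, 0], "jaw": 1},
    {"xyz": [0, -0.2, -0.03], "twist": [0, 0, 0], "jaw": 1},
    {"xyz": [0, -0.3, -0.03], "twist": [0, 0, 0], "jaw": 1},
    {"xyz": [0, -0.35, -0.03], "twist": [0, 0, 0], "jaw": 1},
    {"xyz": [0, -0.4, -0.03], "twist": [0, 0, 0], "jaw": 1},
    {"xyz": [0, -0.4, -0.03], "twist": [0, 0, 0], "jaw": 1},
  ],
)

```text
time_s: 7.33
tool_pos: [0.5484, 0.0849, 0.262]
tool_rot: [-180.0, 0.0, 79.0]
force: [-0.5, 0.2, -3.3]
grip_width: 0.0161
grasp_force: 20.0
```

Call:
servo_tool(
  plan=[
    {"xyz": [0, -0.05, 0], "twist": [0, 0, 0], "jaw": 1},
    {"xyz": [0, -0.1, 0], "twist": [0, 0, 0], "jaw": 1},
    {"xyz": [0, -0.1, 0], "twist": [0, 0, 0], "jaw": 1},
    {"xyz": [0, -0.1, 0], "twist": [0, 0, 0], "jaw": 1},
  ],
)

```text
time_s: 7.67
tool_pos: [0.5475, 0.085, 0.262]
tool_rot: [180.0, 0.0, 79.0]
force: [0.2, 0.1, -2.2]
grip_width: 0.016
grasp_force: 20.0
```

Call:
servo_tool(
  plan=[
    {"xyz": [0, -0.05, 0], "twist": [0, 0, 0], "jaw": 1},
    {"xyz": [0, -0.1, 0], "twist": [0, 0, 0], "jaw": 1},
    {"xyz": [0, -0.1, 0], "twist": [0, 0, 0], "jaw": 1},
    {"xyz": [0, -0.1, 0], "twist": [0, 0, 0], "jaw": 1},
  ],
)

```text
time_s: 8.0
tool_pos: [0.5465, 0.0852, 0.262]
tool_rot: [180.0, 0.0, 79.0]
force: [-0.5, -0.1, -4.0]
grip_width: 0.0157
grasp_force: 20.0
```

Call:
servo_tool(
  plan=[
    {"xyz": [0, -0.05, 0], "twist": [0, 0, 0], "jaw": 1},
    {"xyz": [0, -0.1, 0], "twist": [0, 0, 0], "jaw": 1},
    {"xyz": [0, -0.1, 0], "twist": [0, 0, 0], "jaw": 1},
    {"xyz": [0, -0.1, 0], "twist": [0, 0, 0], "jaw": 1},
  ],
)

```text
time_s: 8.33
tool_pos: [0.5455, 0.0854, 0.262]
tool_rot: [180.0, 0.0, 79.0]
force: [0.8, -0.2, -2.9]
grip_width: 0.0159
grasp_force: 20.0
```

Call:
servo_tool(
  plan=[
    {"xyz": [0, -0.05, 0], "twist": [0, 0, 0], "jaw": 1},
    {"xyz": [0, -0.1, 0], "twist": [0, 0, 0], "jaw": 1},
    {"xyz": [0, -0.1, 0], "twist": [0, 0, 0], "jaw": 1},
    {"xyz": [0, -0.1, 0], "twist": [0, 0, 0], "jaw": 1},
  ],
)

```text
time_s: 8.67
tool_pos: [0.5448, 0.0855, 0.2622]
tool_rot: [179.9, -0.0, 79.0]
force: [1.6, 0.1, -3.0]
grip_width: 0.0158
grasp_force: 20.0
```

Call:
servo_tool(
  plan=[
    {"xyz": [0, -0.05, 0], "twist": [0, 0, 0], "jaw": 1},
    {"xyz": [0, -0.1, 0], "twist": [0, 0, 0], "jaw": 1},
    {"xyz": [0, -0.1, 0], "twist": [0, 0, 0], "jaw": 1},
    {"xyz": [0, -0.1, 0], "twist": [0, 0, 0], "jaw": 1},
  ],
)

```text
time_s: 9.0
tool_pos: [0.5439, 0.0857, 0.2622]
tool_rot: [179.9, -0.0, 79.0]
force: [3.4, -1.0, -3.8]
grip_width: 0.0159
grasp_force: 20.0
```

```bash
python3 -c "
from h import *
st()"
```

```text
rail pos [ 46.98  66.86 262.24] F [ 3.56 -0.3  -3.81] M [ 0.013 -0.881  0.043] rot [179.93  -0.    79.03] t 9.0 w 0.0159
```

Call:
servo_tool(
  plan=[
    {"xyz": [-0.15, 0, 0], "twist": [0, 0, 0], "jaw": 1},
    {"xyz": [-0.3, 0, 0], "twist": [0, 0, 0], "jaw": 1},
    {"xyz": [-0.45, 0, 0], "twist": [0, 0, 0], "jaw": 1},
    {"xyz": [-0.6, 0, 0], "twist": [0, 0, 0], "jaw": 1},
    {"xyz": [-0.75, 0, 0], "twist": [0, 0, 0], "jaw": 1},
    {"xyz": [-0.9, 0, 0], "twist": [0, 0, 0], "jaw": 1},
    {"xyz": [-1.05, 0, 0], "twist": [0, 0, 0], "jaw": 1},
    {"xyz": [-1.2, 0, 0], "twist": [0, 0, 0], "jaw": 1},
    {"xyz": [-1.35, 0, 0], "twist": [0, 0, 0], "jaw": 1},
  ],
)

```text
time_s: 9.75
tool_pos: [0.541, 0.0724, 0.2621]
tool_rot: [180.0, -0.0, 79.0]
force: [3.4, 1.0, -3.0]
grip_width: 0.0156
grasp_force: 20.0
```

```bash
python3 -c "
from h import *
st()"
```

```text
rail pos [ 46.73  53.31 262.08] F [ 3.16  1.6  -3.04] M [ 0.569 -1.063 -0.076] rot [ 1.7998e+02 -1.0000e-02  7.9030e+01] t 9.75 w 0.0156
```

Call:
servo_tool(
  plan=[
    {"xyz": [-0.1, 0, 0], "twist": [0, 0, 0], "jaw": 1},
    {"xyz": [-0.2, 0, 0], "twist": [0, 0, 0], "jaw": 1},
    {"xyz": [-0.3, 0, 0], "twist": [0, 0, 0], "jaw": 1},
    {"xyz": [-0.4, 0, 0], "twist": [0, 0, 0], "jaw": 1},
    {"xyz": [-0.5, 0, 0], "twist": [0, 0, 0], "jaw": 1},
    {"xyz": [-0.6, 0, 0], "twist": [0, 0, 0], "jaw": 1},
  ],
)

```text
time_s: 10.25
tool_pos: [0.5398, 0.0666, 0.262]
tool_rot: [180.0, 0.0, 79.0]
force: [3.1, -0.1, -2.6]
grip_width: 0.0157
grasp_force: 20.0
```

Call:
servo_tool(
  plan=[
    {"xyz": [-0.1, 0, 0], "twist": [0, 0, 0], "jaw": 1},
    {"xyz": [-0.2, 0, 0], "twist": [0, 0, 0], "jaw": 1},
    {"xyz": [-0.3, 0, 0], "twist": [0, 0, 0], "jaw": 1},
    {"xyz": [-0.4, 0, 0], "twist": [0, 0, 0], "jaw": 1},
  ],
)

```text
time_s: 10.58
tool_pos: [0.539, 0.0627, 0.262]
tool_rot: [-180.0, 0.0, 79.0]
force: [3.6, 1.7, -2.8]
grip_width: 0.0158
grasp_force: 20.0
```

Call:
servo_tool(
  plan=[
    {"xyz": [-0.1, 0, 0], "twist": [0, 0, 0], "jaw": 1},
    {"xyz": [-0.2, 0, 0], "twist": [0, 0, 0], "jaw": 1},
    {"xyz": [-0.3, 0, 0], "twist": [0, 0, 0], "jaw": 1},
    {"xyz": [-0.4, 0, 0], "twist": [0, 0, 0], "jaw": 1},
  ],
)

```text
time_s: 10.92
tool_pos: [0.5383, 0.0587, 0.262]
tool_rot: [-180.0, 0.0, 79.0]
force: [3.3, 0.6, -3.2]
grip_width: 0.0157
grasp_force: 20.0
```

Call:
servo_tool(
  plan=[
    {"xyz": [-0.1, 0, 0], "twist": [0, 0, 0], "jaw": 1},
    {"xyz": [-0.2, 0, 0], "twist": [0, 0, 0], "jaw": 1},
    {"xyz": [-0.3, 0, 0], "twist": [0, 0, 0], "jaw": 1},
    {"xyz": [-0.4, 0, 0], "twist": [0, 0, 0], "jaw": 1},
  ],
)

```text
time_s: 11.25
tool_pos: [0.5375, 0.0548, 0.262]
tool_rot: [180.0, 0.0, 79.0]
force: [3.9, 1.5, -3.0]
grip_width: 0.016
grasp_force: 20.0
```

Call:
servo_tool(
  plan=[
    {"xyz": [-0.1, 0, 0], "twist": [0, 0, 0], "jaw": 1},
    {"xyz": [-0.2, 0, 0], "twist": [0, 0, 0], "jaw": 1},
    {"xyz": [-0.3, 0, 0], "twist": [0, 0, 0], "jaw": 1},
    {"xyz": [-0.4, 0, 0], "twist": [0, 0, 0], "jaw": 1},
  ],
)

```text
time_s: 11.58
tool_pos: [0.5368, 0.0508, 0.262]
tool_rot: [-180.0, 0.0, 79.0]
force: [2.9, 1.2, -2.6]
grip_width: 0.0161
grasp_force: 20.0
```

Call:
servo_tool(
  plan=[
    {"xyz": [-0.1, 0, 0], "twist": [0, 0, 0], "jaw": 1},
    {"xyz": [-0.2, 0, 0], "twist": [0, 0, 0], "jaw": 1},
    {"xyz": [-0.3, 0, 0], "twist": [0, 0, 0], "jaw": 1},
    {"xyz": [-0.4, 0, 0], "twist": [0, 0, 0], "jaw": 1},
  ],
)

```text
time_s: 11.92
tool_pos: [0.536, 0.0469, 0.262]
tool_rot: [-180.0, 0.0, 79.0]
force: [3.8, 1.3, -2.2]
grip_width: 0.0158
grasp_force: 20.0
```

```bash
python3 -c "
from h import *
st()"
```

```text
rail pos [ 46.65  27.32 262.  ] F [ 3.48  1.96 -2.22] M [ 0.55  -1.005 -0.115] rot [-180.      0.     79.04] t 11.9167 w 0.0158
```

Steady, at about y=23 in rail terms. Continuing.

Call:
servo_tool(
  plan=[
    {"xyz": [-0.1, 0, 0], "twist": [0, 0, 0], "jaw": 1},
    {"xyz": [-0.2, 0, 0], "twist": [0, 0, 0], "jaw": 1},
    {"xyz": [-0.3, 0, 0], "twist": [0, 0, 0], "jaw": 1},
    {"xyz": [-0.4, 0, 0], "twist": [0, 0, 0], "jaw": 1},
  ],
)

```text
time_s: 12.25
tool_pos: [0.5352, 0.043, 0.262]
tool_rot: [-180.0, 0.0, 79.0]
force: [3.4, 0.6, -2.2]
grip_width: 0.0159
grasp_force: 20.0
```

Call:
servo_tool(
  plan=[
    {"xyz": [-0.1, 0, 0], "twist": [0, 0, 0], "jaw": 1},
    {"xyz": [-0.2, 0, 0], "twist": [0, 0, 0], "jaw": 1},
    {"xyz": [-0.3, 0, 0], "twist": [0, 0, 0], "jaw": 1},
    {"xyz": [-0.4, 0, 0], "twist": [0, 0, 0], "jaw": 1},
  ],
)

```text
time_s: 12.58
tool_pos: [0.534, 0.0385, 0.2617]
tool_rot: [-179.9, 0.1, 79.0]
force: [1.1, -0.8, -2.8]
grip_width: 0.0159
grasp_force: 20.0
```

Call:
servo_tool(
  plan=[
    {"xyz": [0, 0, 0], "twist": [0, 0, 0], "jaw": 1},
    {"xyz": [0, 0, 0], "twist": [0, 0, 0], "jaw": 1},
  ],
)

```text
time_s: 12.75
tool_pos: [0.534, 0.0386, 0.2616]
tool_rot: [-179.9, 0.1, 79.0]
force: [1.0, -1.3, -2.4]
grip_width: 0.0157
grasp_force: 20.0
```

```bash
python3 -c "
from h import *
st()"
```

```text
rail pos [ 46.31  18.74 261.65] F [ 1.2  -1.09 -2.42] M [-0.319 -0.452  0.035] rot [-1.7991e+02  9.0000e-02  7.9020e+01] t 12.75 w 0.0157
```

Call:
servo_tool(
  plan=[
    {"xyz": [-0.05, 0, 0], "twist": [0, 0, 0], "jaw": 1},
    {"xyz": [-0.1, 0, 0], "twist": [0, 0, 0], "jaw": 1},
    {"xyz": [-0.1, 0, 0], "twist": [0, 0, 0], "jaw": 1},
  ],
)

```text
time_s: 13.0
tool_pos: [0.534, 0.0382, 0.2617]
tool_rot: [-179.9, 0.0, 79.0]
force: [0.3, -0.5, -3.2]
grip_width: 0.0156
grasp_force: 20.0
```

```bash
python3 -c "
from h import *
st()"
```

```text
rail pos [ 46.32  18.35 261.72] F [ 0.41 -0.47 -3.19] M [-0.15  -0.305  0.053] rot [-1.7993e+02  2.0000e-02  7.9040e+01] t 13.0 w 0.0156
```

Call:
servo_tool(
  plan=[
    {"xyz": [-0.05, -0.05, 0], "twist": [0, 0, 0], "jaw": 1},
    {"xyz": [-0.05, -0.1, 0], "twist": [0, 0, 0], "jaw": 1},
    {"xyz": [-0.05, -0.15, 0], "twist": [0, 0, 0], "jaw": 1},
    {"xyz": [-0.05, -0.2, 0], "twist": [0, 0, 0], "jaw": 1},
    {"xyz": [-0.05, -0.2, 0], "twist": [0, 0, 0], "jaw": 1},
  ],
)

```text
time_s: 13.42
tool_pos: [0.5325, 0.0381, 0.2622]
tool_rot: [179.9, -0.0, 79.0]
force: [1.6, -0.2, -4.9]
grip_width: 0.0157
grasp_force: 20.0
```

```bash
python3 -c "
from h import *
st()"
```

```text
rail pos [ 44.84  18.01 262.16] F [ 1.64  0.14 -4.87] M [ 0.006 -0.952 -0.007] rot [ 1.7995e+02 -1.0000e-02  7.9040e+01] t 13.4167 w 0.0157
```

Call:
servo_tool(
  plan=[
    {"xyz": [-0.05, 0, 0], "twist": [0, 0, 0], "jaw": 1},
    {"xyz": [-0.1, 0, 0], "twist": [0, 0, 0], "jaw": 1},
    {"xyz": [-0.15, 0, 0], "twist": [0, 0, 0], "jaw": 1},
    {"xyz": [-0.15, 0, 0], "twist": [0, 0, 0], "jaw": 1},
  ],
)

```text
time_s: 13.75
tool_pos: [0.5316, 0.0363, 0.2619]
tool_rot: [-179.9, 0.1, 79.0]
force: [-0.5, -1.2, -4.0]
grip_width: 0.0164
grasp_force: 20.0
```

```bash
python3 -c "
from h import *
st()"
```

```text
rail pos [ 44.33  16.03 261.9 ] F [-0.23 -1.26 -3.96] M [-0.166 -0.123  0.056] rot [-1.7991e+02  6.0000e-02  7.9030e+01] t 13.75 w 0.0164
```

Call:
servo_tool(
  plan=[
    {"xyz": [-0.05, -0.05, 0], "twist": [0, 0, 0], "jaw": 1},
    {"xyz": [-0.05, -0.1, 0], "twist": [0, 0, 0], "jaw": 1},
    {"xyz": [-0.05, -0.15, 0], "twist": [0, 0, 0], "jaw": 1},
    {"xyz": [-0.05, -0.2, 0], "twist": [0, 0, 0], "jaw": 1},
    {"xyz": [-0.05, -0.2, 0], "twist": [0, 0, 0], "jaw": 1},
  ],
)

```text
time_s: 14.17
tool_pos: [0.5296, 0.0365, 0.2619]
tool_rot: [-180.0, 0.0, 79.0]
force: [-0.5, -0.1, -2.5]
grip_width: 0.0157
grasp_force: 20.0
```

```bash
python3 -c "
from h import *
st()"
```

```text
rail pos [ 42.35  15.85 261.88] F [-0.43 -0.17 -2.51] M [-0.13  -0.05  -0.044] rot [-1.7996e+02  3.0000e-02  7.9040e+01] t 14.1667 w 0.0157
```

Call:
servo_tool(
  plan=[
    {"xyz": [0, -0.06, 0], "twist": [0, 0, 0], "jaw": 1},
    {"xyz": [0, -0.12, 0], "twist": [0, 0, 0], "jaw": 1},
    {"xyz": [0, -0.18, 0], "twist": [0, 0, 0], "jaw": 1},
    {"xyz": [0, -0.24, 0], "twist": [0, 0, 0], "jaw": 1},
    {"xyz": [0, -0.3, 0], "twist": [0, 0, 0], "jaw": 1},
    {"xyz": [0, -0.35, 0], "twist": [0, 0, 0], "jaw": 1},
    {"xyz": [0, -0.4, 0], "twist": [0, 0, 0], "jaw": 1},
    {"xyz": [0, -0.4, 0], "twist": [0, 0, 0], "jaw": 1},
  ],
)

```text
time_s: 14.83
tool_pos: [0.5259, 0.0372, 0.262]
tool_rot: [-180.0, 0.0, 79.0]
force: [0.6, -0.8, -3.9]
grip_width: 0.0157
grasp_force: 20.0
```

```bash
python3 -c "
from h import *
st()"
```

```text
rail pos [ 38.6   15.87 262.03] F [ 0.78 -0.7  -3.87] M [-0.176 -0.079  0.048] rot [-1.800e+02  1.000e-02  7.904e+01] t 14.8333 w 0.0157
```

Call:
servo_tool(
  plan=[
    {"xyz": [0, -0.05, 0], "twist": [0, 0, 0], "jaw": 1},
    {"xyz": [0, -0.1, 0], "twist": [0, 0, 0], "jaw": 1},
    {"xyz": [0, -0.15, 0], "twist": [0, 0, 0], "jaw": 1},
    {"xyz": [0, -0.2, 0], "twist": [0, 0, 0], "jaw": 1},
    {"xyz": [0, -0.2, 0], "twist": [0, 0, 0], "jaw": 1},
  ],
)

```text
time_s: 15.25
tool_pos: [0.5239, 0.0376, 0.262]
tool_rot: [-180.0, 0.0, 79.0]
force: [0.2, -0.8, -3.1]
grip_width: 0.016
grasp_force: 20.0
```

```bash
python3 -c "
from h import *
st()"
```

```text
rail pos [ 36.58  15.91 262.01] F [ 0.35 -0.75 -3.1 ] M [-0.257 -0.104  0.043] rot [-1.800e+02  1.000e-02  7.904e+01] t 15.25 w 0.016
```

Call:
servo_tool(
  plan=[
    {"xyz": [0, -0.03, 0], "twist": [0, 0, 0], "jaw": 1},
    {"xyz": [0, -0.06, 0], "twist": [0, 0, 0], "jaw": 1},
    {"xyz": [0, -0.1, 0], "twist": [0, 0, 0], "jaw": 1},
    {"xyz": [0, -0.1, 0], "twist": [0, 0, 0], "jaw": 1},
  ],
)

```text
time_s: 15.58
tool_pos: [0.5232, 0.0377, 0.2621]
tool_rot: [180.0, 0.0, 79.0]
force: [0.4, -1.0, -3.7]
grip_width: 0.016
grasp_force: 20.0
```

```bash
python3 -c "
from h import *
st()"
```

```text
rail pos [ 35.8   15.87 262.1 ] F [ 0.59 -0.92 -3.67] M [-0.19  -0.476 -0.016] rot [179.96   0.    79.04] t 15.5833 w 0.016
```

Call:
servo_tool(
  plan=[
    {"xyz": [0, 0, 0.03], "twist": [0, 0, 0], "jaw": 1},
    {"xyz": [0, 0, 0.06], "twist": [0, 0, 0], "jaw": 1},
    {"xyz": [0, 0, 0.08], "twist": [0, 0, 0], "jaw": 1},
    {"xyz": [0, 0, 0.08], "twist": [0, 0, 0], "jaw": 1},
  ],
)

```text
time_s: 15.92
tool_pos: [0.5233, 0.0378, 0.2616]
tool_rot: [180.0, 0.0, 79.0]
force: [0.8, -1.6, 0.5]
grip_width: 0.0163
grasp_force: 20.0
```

```bash
python3 -c "
from h import *
st()"
```

```text
rail pos [ 35.88  15.98 261.57] F [ 1.12 -1.43  0.49] M [-0.375 -0.213  0.101] rot [1.7997e+02 1.0000e-02 7.9040e+01] t 15.9167 w 0.0163
```

Call:
servo_tool(
  newtons=5,
  plan=[
    {"xyz": [0, 0, 0], "twist": [0, 0, 0], "jaw": 1},
    {"xyz": [0, 0, 0], "twist": [0, 0, 0], "jaw": 1},
    {"xyz": [0, 0, 0], "twist": [0, 0, 0], "jaw": 1},
    {"xyz": [0, 0, 0], "twist": [0, 0, 0], "jaw": 0.7},
    {"xyz": [0, 0, 0], "twist": [0, 0, 0], "jaw": 0.5},
    {"xyz": [0, 0, 0], "twist": [0, 0, 0], "jaw": 0.5},
    {"xyz": [0, 0, 0], "twist": [0, 0, 0], "jaw": 0.5},
    {"xyz": [0, 0, 0], "twist": [0, 0, 0], "jaw": 0.5},
    {"xyz": [0, 0, 0], "twist": [0, 0, 0], "jaw": 0.5},
    {"xyz": [0, 0, 0], "twist": [0, 0, 0], "jaw": 0.5},
  ],
)

```text
time_s: 16.75
tool_pos: [0.523, 0.0378, 0.2612]
tool_rot: [-180.0, 0.0, 79.0]
force: [-0.8, -0.7, 0.3]
grip_width: 0.0429
grasp_force: 0.0
```

Released. I'll retreat straight up and look.

Call:
servo_tool(
  plan=[
    {"xyz": [0, 0, -1], "twist": [0, 0, 0], "jaw": 0.5},
    {"xyz": [0, 0, -3], "twist": [0, 0, 0], "jaw": 0.5},
    {"xyz": [0, 0, -5], "twist": [0, 0, 0], "jaw": 0.5},
    {"xyz": [0, 0, -8], "twist": [0, 0, 0], "jaw": 0.5},
    {"xyz": [0, 0, -11], "twist": [0, 0, 0], "jaw": 0.5},
    {"xyz": [0, 0, -14], "twist": [0, 0, 0], "jaw": 0.5},
    {"xyz": [0, 0, -14], "twist": [0, 0, 0], "jaw": 0.5},
    {"xyz": [0, 0, -14], "twist": [0, 0, 0], "jaw": 0.5},
  ],
)

```text
time_s: 17.42
tool_pos: [0.5235, 0.0383, 0.4037]
tool_rot: [179.7, 0.0, 79.0]
force: [-0.0, 0.7, -1.1]
grip_width: 0.0435
grasp_force: 0.0
```

```bash
python3 - <<'E'
from h import *
w=snap('wrist','w3');b=snap('scene','sc3')
A=cv2.resize(b['img'][140:290,180:380],(400,300),interpolation=3)
B=cv2.resize(w['img'],(400,300),interpolation=cv2.INTER_AREA)
x=np.vstack([cv2.resize(np.hstack([A,B]),(800,300)),np.zeros((0,800,3),np.uint8)])
cv2.imwrite('pics/f.png',x[:,:,::-1])
E
```

```text
(no output)
```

View pics/f.png

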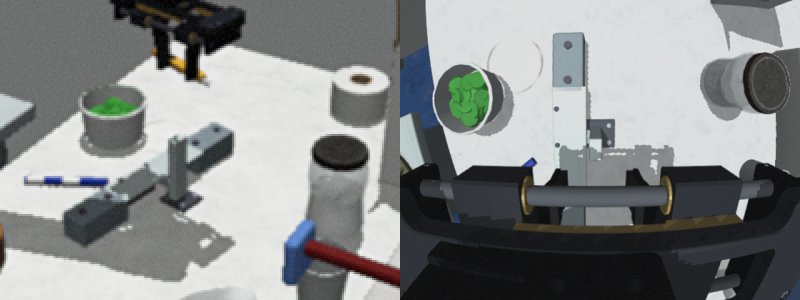

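The stop stands upright at about (178,170) in the scene view, its foot tucked up to the rail. The tub and jar haven't moved.

```bash
python3 -c "
from h import *
print(env.sign_off())"
```

```text
the job is handed in; nothing more can be done
None
```

The stop's tooth found the keyway at roughly rail y = +12 mm and is seated about 12 mm deep; the stop stands upright on its own, sensed contact forces stayed around 4 N, and the job was handed in at about 17.5 s.

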